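Level a rocking drying shelf with its screw foot and a pressed spirit level

ROBOT

A 7-joint arm with a two-finger parallel gripper is mounted at the origin on a cart in front of the work surface, level with it; the furniture and walls round the work are solid. World frame = base frame: x ahead of the robot, y to its left, z up, the work surface at z = 0. Lengths are in mm, angles in degrees, forces in N, time in s.
With the tool pointing down it reaches from about 425 to 875 mm from the base axis. Payload 8.4 kg.
Tool frame: the origin (TCP) lies midway between the tips of the shut fingers; the grasp point (between the pads) lies 19 mm behind it; z points along the fingers, y is the line along which they close (so a half turn about z gives the same grasp; the last joint's range is limited). The gripper opens to 85 mm and grips with 20 to 120 N. Pads are 22 mm wide; open, the fingers measure 114 mm over their backs; the gripper's body (76 mm by 85 mm) begins 54 mm behind the grasp point. The pads swing forward as they close: fully open they stand 13 mm farther back than shut.
Start: joints at [58.659, 19.091, 2.286, 83.961, -0.768, 76.965, -3.352], TCP at [281.414, -585.893, 231.308] pointing down, gripper open.
Joint ranges: [-147.57, 147.57], [-21.85, 119.76], [-74.77, 79.35], [14.55, 137.4], [-85.83, 265.84], [4.83, 119.75], [-152.11, 152.11]. Speed limits (degrees/s): [127.2, 127.2, 159.86, 159.86, 180, 180, 180].

INTERFACE

Orientations are given as a 3x3 rotation matrix whose columns are the frame's x, y, z axes.
In Python, from workcell import arm gives the robot as it stands. The module is installed in compiled form; this text tells all that it offers. Calls block until the motion is done:
- arm.move_pose(position, orientation): joint-space move of the TCP to a pose.
- arm.line_to(position, speed=150, orientation=None, stop_force=None): straight line of the TCP; orientation=None keeps the orientation; speed is the mean speed in mm/s. With stop_force (N) it stops when the force on the tool has changed by that much, and returns True; else False.
- arm.set_joints(angles): joint-space move.
- arm.command_gripper(opening, f_grip=None): finger opening in mm; f_grip is the grip in N (None keeps the last); returns when the fingers have stopped.
- arm.pause(seconds).
- arm.ik(position, orientation): joint angles nearest the present ones, or None.
- arm.get_state(): the state.
- arm.get_image(name): name is "scene" or "top" or "wrist"; returns the picture (480x640x3 uint8, red, green, blue); there is no depth.
- arm.get_calibration(name): a dict with "intrinsics" (3x3 intrinsics, pixels), "R" (3x3) and "t" (3): a world point X has camera coordinates R X + t. Camera axes: x right, y down, z forward; pixel columns grow to the right and rows downward; lengths in mm; the calibration is good to about 2 mm. A picture is of the moment at which its call begins: read the wrist's pose just before it. get_calibration takes no time and is no camera call; for the wrist camera it gives the pose at the moment of the call.
A pose or a line that the arm cannot do raises arm.MotionError and nothing moves.
- arm.hand_in(): hands the job in; it is judged then, once.
The state is a dict: "time": time; "joint_pos": joint angles; "qvel": joint speeds; "effort": joint torques, N m; "eef_pos": TCP position; "eef_rot": TCP orientation; "wrist_force": force on the tool from outside, world axes, zero at the start; "torque": the same for the moment, N m; "width": finger opening in mm; "gripper_force": force on a finger pad.
Only numpy, scipy, OpenCV 4.12 (cv2) and the standard library are available. Lean on these libraries where they do the work, as an engineer would, in place of code of your own. Each camera call takes 0.05 s, during which the arm holds its last target. There are 200 camera calls.

TASK

The drying shelf rocks because its one adjustable foot, under the black hand knob, is wound up too short. Lay the spirit level upright along the shelf's bare front strip, midway between the two front feet, let go of it, and wind the foot with the knob until the bubble sits between the tube's two black lines while you press the knob-side end of the level down so that the shelf bears on that foot. Finish still holding the level pressed there, firmly but without leaning on it, with the bubble centred; do not shove the shelf or disturb the dish and the vial on it or the other things.

Things in the scene. Friction and masses are not known exactly. Their poses are not given: they have to be found in the camera images.
- shelf: Loose drying shelf, 1.4 kg: aluminium plate 170 (x) x 284 (y) x 8 mm, top 58 mm above the bench, on four rubber feet at x +-62, y +-120 mm. Origin: on the bench under its middle; x to the back, y left, z up. Steel rails 23 mm high at back and left end; a thin mat (x -22 to 76 mm) carries dish and vial. The foot at x -62, y -120 (front right) is adjustable, three are fixed, equally long.
- level_spot (a point): Point on the plate's top at the middle of its bare front strip: shelf x = -58, y = 0, z = 58 mm; the strip reaches from x = -85 to -22 mm. The level's origin belongs here, its length along the shelf's y.
- knob_grip (a point): Black hand knob of the adjustable foot, 34 mm diameter, 20 mm tall, round; this point is on its upright axis at mid height, 23 mm above the plate (13 mm gap under it). Slight friction (0.05 N m), stays where left, no stop within a turn of level, does not rise or sink. Clockwise seen from above drives the foot down, 3 mm a turn. At the start it is 1.2 to 3.6 rad short of level: turn clockwise.
- levelling_foot: Adjustable foot under the knob; origin under its rubber pad (28 mm diameter). While it is short the shelf stands on the other three feet and this one hangs 0.6 to 1.7 mm clear; 2 to 3 N down on the knob-side end of the level rocks the shelf onto it, and it must carry load at the end (press 5 to 15 N).
- level: Spirit level, 140 x 24 x 34 mm, 0.16 kg, upright on the bench left of the shelf. Origin: centre of its underside; x along its length, z up. Base block 24 mm wide, 18 high: grip across it at mid length. On it two end blocks 36 mm long, centre 50 mm from mid length, flat top at z = 34 mm with a black dot: press here. Between them a clear tube, 16 mm thick, axis 25.5 mm up.
- bubble (a joint): Pale bubble in the tube, 15 mm long: distance of its middle from the tube's middle in m, positive to the level's +x end, stops at +-14 mm. Runs to the higher end, 21 mm per degree, settles in 1.5 s. With the knob-side end pressed, one radian of knob shifts it 2.4 mm: clockwise moves it towards the knob. Two black rings 9.1 mm either side of the middle: it is between them within +-1.5 mm.
- petri_dish: Glass petri dish with coated pieces, 66 mm diameter, 15 mm high, standing on the mat of the shelf; origin at the centre of its underside. It stays there.
- vial_amber: Amber sample vial with dark cap, 27 mm diameter, 59 mm high, standing at the back left of the shelf; origin at the centre of its underside. It stays there, upright.
- screwdriver_red: Screwdriver, 190 mm long, lying loose on the bench; bystander. Origin: middle of its underside.
- tweezers: Tweezers, 127 mm long, lying loose on the bench; bystander. Origin: middle of their underside.
- pliers: Pliers, 156 mm long, lying loose on the bench; bystander. Origin: middle of their underside.
- tape_1: Roll of tape, 96 mm diameter, 48 mm high, lying flat on the bench to the right; bystander. Origin: middle of its underside.
There are look-alikes about, which are no part of the job. Leave any orange look-alike of the level alone.

How it is judged (in metres and radians):
On the way:
1. the level lies upright along the shelf's front strip, midway between the front feet, and has been let go (x of level in the frame of shelf between -0.08 and -0.034 m and y of level in the frame of shelf between -0.03 and 0.03 m and z of level in the frame of shelf between 0.054 and 0.062 m and angle between the x axis of level and the y axis of shelf, either way round below 0.14 rad and angle between level's own z axis and vertical below 0.06 rad and contact force between the fingers and level below 0.1 N and linear speed of level below 0.02 m/s), for 0.2 s.
At the end, for the whole second after the job is handed in: Level upright on the front strip (within 24 mm of its line, 30 mm of midway, 8 degrees of parallel), fingers pressing it with 2.5 to 25 N, at least 0.8 N on the adjustable foot, bubble within 1.5 mm of the middle, all held through the last second; dish and vial still on the shelf (x of level in the frame of shelf between -0.08 and -0.034 m and y of level in the frame of shelf between -0.03 and 0.03 m and z of level in the frame of shelf between 0.054 and 0.062 m and angle between the x axis of level and the y axis of shelf, either way round below 0.14 rad and angle between level's own z axis and vertical below 0.06 rad and value of joint bubble between -0.0015 and 0.0015 m and contact force between levelling_foot and anything else above 0.8 N and contact force between the fingers and level between 2.5 and 25 N and z of each of petri_dish, vial_amber in the frame of shelf above 0.05 m); the arm keeps its last pose, push and grip.
It fails at once if the shelf is pushed more than 30 mm from its place (distance of shelf from where it was at the start of the episode above 0.03 m).
It fails at once if the level is pressed on the shelf with more than 45 N (contact force between level and shelf above 45 N).
It fails at once if the dish or the vial is knocked about on the shelf (distance of any of petri_dish, vial_amber from where it was at the start of the episode above 0.03 m or angle between vial_amber's own z axis and vertical above 0.5 rad).
It fails at once if a bystander is moved by more than 30 mm (distance of any of screwdriver_red, tweezers, pliers, tape_1 from where it was at the start of the episode above 0.03 m).
It also fails if it takes over 72 s, if anything falls off the work surface, if the arm or the gripper's body presses on something with over 40 N, if the wrist force passes 120 N, or if a joint passes its speed limit or range.

## Working session

There is one attempt and no reset: what is moved stays moved. The work goes in short steps, each a Python script; the robot and the scene stay as the last script left them, time stands still between calls to the robot, and variables do not carry over. Pictures are saved under pics/ and viewed, at most 10 in all, crops included, and the job is handed in when it is done.

```bash
mkdir -p pics
cat > h.py <<'E'
import numpy as np, cv2
from workcell import arm
def save(name,fn,crop=None,scale=1):
    im=arm.get_image(name)
    cv2.imwrite('pics/raw_'+fn,im[:,:,::-1])
    if crop: 
        x0,y0,x1,y1=crop; im=im[y0:y1,x0:x1]
    if scale!=1: im=cv2.resize(im,None,fx=scale,fy=scale,interpolation=cv2.INTER_CUBIC)
    cv2.imwrite('pics/'+fn,im[:,:,::-1])
def ray(cal,px,z):
    K,R,t=[np.array(cal[k],float) for k in('intrinsics','R','t')]
    d=R.T@np.linalg.inv(K)@np.array([px[0],px[1],1.]); c=-R.T@t
    return c+d*(z-c[2])/d[2]
def proj(cal,X):
    K,R,t=[np.array(cal[k],float) for k in('intrinsics','R','t')]
    p=K@(R@np.array(X,float)+t); return p[:2]/p[2]
def down(yaw): # tool z down, tool y axis at angle yaw (deg) in world from +x
    a=np.radians(yaw); y=np.array([np.cos(a),np.sin(a),0]); z=np.array([0,0,-1.]); return np.stack([np.cross(y,z),y,z],1)
E
python3 - <<'E'
from h import *
save('top','top1.png'); save('scene','scene1.png')
for n in('top','scene'): c=arm.get_calibration(n); print(n,c, -np.array(c['R']).T@c['t'])
print(arm.get_state())
E
```

```text
top {'intrinsics': array([[562.20066172,   0.        , 309.35506145],
       [  0.        , 562.20066172, 235.59256325],
       [  0.        ,   0.        ,   1.        ]]), 'R': array([[ 0.06249676, -0.998037  ,  0.00403715],
       [-0.97274226, -0.06181688, -0.22349758],
       [ 0.22330842,  0.01004077, -0.97469612]]), 't': array([ -61.68529959,  561.45944471, 1153.01646031])} [ 292.53218075  -38.43371162 1249.5745336 ]
scene {'intrinsics': array([[454.61613672,   0.        , 317.01410499],
       [  0.        , 454.61613672, 232.83762272],
       [  0.        ,   0.        ,   1.        ]]), 'R': array([[ 0.70454995, -0.70965369, -0.00100478],
       [-0.4312376 , -0.42701087, -0.79479296],
       [ 0.5635987 ,  0.56040464, -0.60687984]]), 't': array([-416.88150474,  287.31140729,  673.16204107])} [  38.22007361 -550.39953723  636.46267973]
{'time': 0.1, 'joint_pos': array([58.66025891, 19.12615563,  2.28397926, 84.00660755, -0.76853438,
       76.96517779, -3.35034955]), 'qvel': array([ 0.04329597, -0.17328441,  0.0597971 , -0.25968049,  0.0516089 ,
        0.06540826,  0.01656137]), 'effort': array([ 4.34751244e-03, -6.60021472e+01,  1.37106903e+00, -4.06475186e+01,
        1.73790206e-02,  8.87823757e-03, -9.31484215e-05]), 'eef_pos': array([ 281.23574572, -585.54775672,  230.52233248]), 'eef_rot': array([[ 9.01402662e-01,  4.32981243e-01, -6.95253351e-04],
       [ 4.32981794e-01, -9.01401778e-01,  1.26513717e-03],
       [-7.89219408e-05, -1.44143006e-03, -9.99998958e-01]]), 'wrist_force': array([-0.81326846, -0.33547265, -0.18162756]), 'torque': array([ 0.04752664,  0.00237751, -0.00263399]), 'gripper_force': 0.0, 'width': 85.45284993086646}
```

View pics/top1.png

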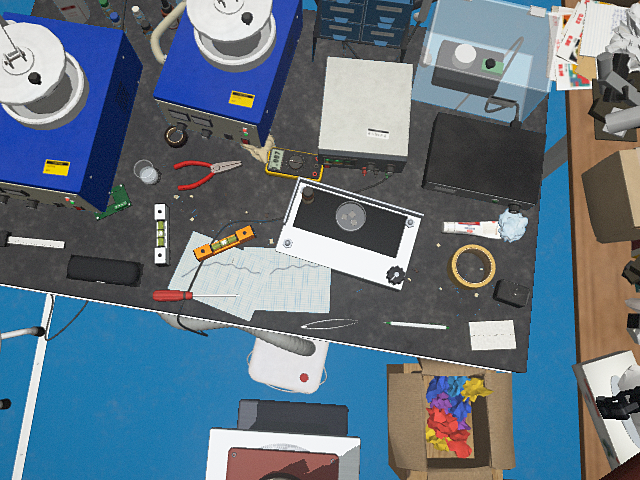

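View pics/scene1.png

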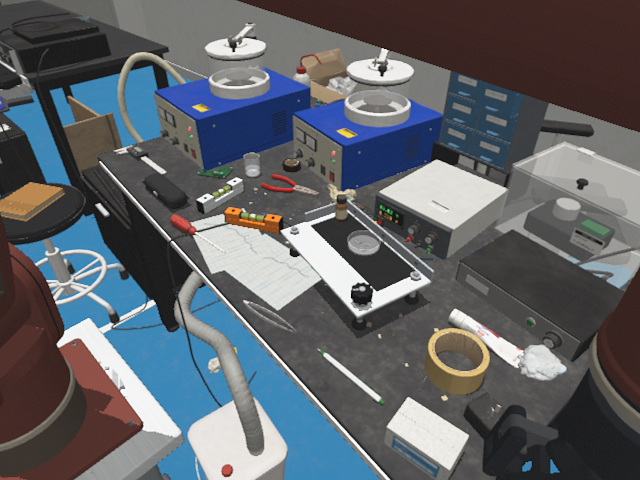

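Level candidates in the top view are the white/silver one at (161,234) and the orange look-alike at (225,243), which is to be left alone. I choose the white one. The shelf is at (350,232), the knob at (396,274), the dish at (351,216), the vial at (308,195), and the screwdriver at (195,296). Next I check with a close crop.

Run:
```python
from h import *
im=cv2.imread('pics/raw_top1.png')
a=cv2.resize(im[195:275,140:190],None,fx=7,fy=7,interpolation=cv2.INTER_CUBIC)
b=cv2.resize(im[170:300,265:435],None,fx=2.6,fy=2.6,interpolation=cv2.INTER_CUBIC)
o=np.zeros((560,800,3),np.uint8); o[:a.shape[0],:350]=a; o[:b.shape[0],352:352+b.shape[1]]=b[:,:448]
cv2.imwrite('pics/crop1.png',o)
```

```text
(no output)
```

View pics/crop1.png

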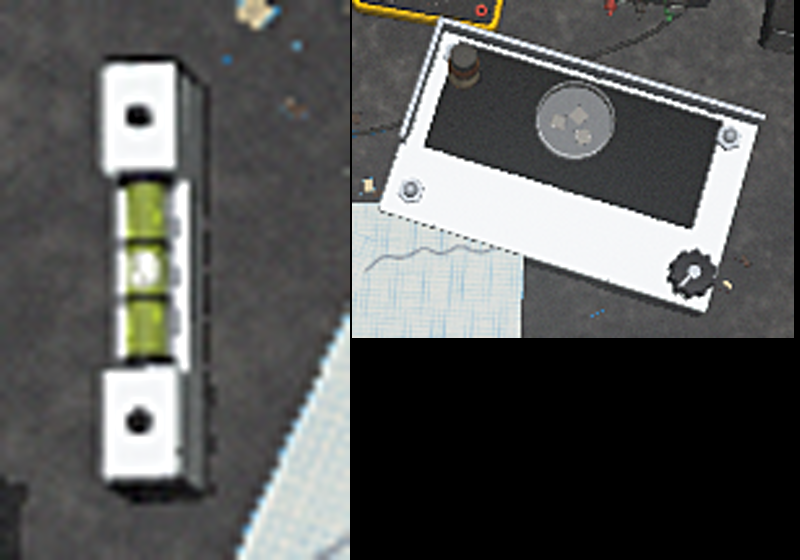

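The white object is the true level: black dots at (159.7,211.6) and (160,255.1), yellow-green tube between them, bubble centred. The shelf's front-left corner is at (275.8,249.6) and front-right at (401.5,286.5). The bolts are at (287.3,242.3) and (410.4,222.3), and the knob top at (395.8,274.6).

```bash
cat >> h.py <<'E'
tc=arm.get_calibration('top')
E
python3 - <<'E'
from h import *
d1=ray(tc,(159.3,211.2),34);d2=ray(tc,(159.6,254.7),34)
print('dots',d1,d2,np.linalg.norm(d1-d2)); 
fl=ray(tc,(275.6,249.4),58);fr=ray(tc,(401.3,286.3),58);print('front corners',fl,fr,np.linalg.norm(fl-fr))
bfl=ray(tc,(287.1,242.1),62);bbr=ray(tc,(410.2,222.1),62);kn=ray(tc,(395.6,274.4),91)
print('bolts',bfl,bbr,np.linalg.norm(bfl-bbr),'exp',np.hypot(124,240),'knob',kn,np.linalg.norm(kn-bfl),np.linalg.norm((kn-bbr)[:2]))
# fit rigid 2D
P=np.array([[-62,120],[62,-120],[-62,-120],[-85,142],[-85,-142]],float);Q=np.array([bfl,bbr,kn,fl,fr])[:,:2]
pc,qc=P.mean(0),Q.mean(0);H=(P-pc).T@(Q-qc);a=np.arctan2(H[0,1]-H[1,0],H[0,0]+H[1,1]);R=np.array([[np.cos(a),-np.sin(a)],[np.sin(a),np.cos(a)]])
o=qc-R@pc;print('shelf',o,np.degrees(a),'res',Q-(P@R.T+o))
W=lambda x,y:R@[x,y]+o
print('spot',W(-58,0),'knob',W(-62,-120),'press',W(-58,-50))
print('level',(d1+d2)/2,np.degrees(np.arctan2(*(d1-d2)[[1,0]])))
for n,p in(('screw L',(155,296)),('screw R',(238,295)),('orange L',(197,255)),('orange R',(253,231)),('tape',(473,266))): print(n,ray(tc,p,10))
E
```

```text
dots [605.62803941 312.75328159  34.        ] [507.12577161 300.00742802  34.        ] 99.32347931987442
front corners [530.33707428  44.75254969  58.        ] [ 467.27036332 -228.71095109   58.        ] 280.64157976088916
bolts [547.16183536  20.89764022  62.        ] [ 608.68988932 -243.79789534   62.        ] 271.7525123489238 exp 270.1407040784487 knob [ 486.60234223 -210.93837922   91.        ] 241.36360976454003 126.43226231987137
shelf [ 578.82271409 -111.42425526] -13.917436741721906 res [[-0.34380615  0.93224229]
 [-1.44989736 -0.98398689]
 [-3.17767174  2.05062166]
 [-0.13528653 -2.09904077]
 [ 5.10666177  0.10016371]]
spot [522.52540105 -97.47389527] knob [ 489.78001396 -212.98900088] press [ 510.49922864 -146.00606169]
level [556.37690551 306.38035481  34.        ] 7.372908947361255
screw L [418.53323743 305.50489055  10.        ]
screw R [432.25643343 123.12442655  10.        ]
orange L [515.98303248 222.99568717  10.        ]
orange R [579.08204368 102.4138492   10.        ]
tape [ 530.09129657 -395.37469632   10.        ]
```

Run:
```python
from h import *
s=arm.get_state(); c=arm.get_calibration('wrist'); R=np.array(c['R']);t=c['t']
print('cam in tool',s['eef_rot'].T@(-R.T@t-s['eef_pos']),'\n',(R@s['eef_rot']).round(2), c['intrinsics'][0,0])
for n,p,ys in(('lev',(556,306,120),(-82.6,97.4)),('spot',(521,-97,160),(-14.5,165.5)),('knob',(488,-212,100),(-14.5,75.5,-104.5,165.5)),('press',(509,-146,100),(75.5,-104.5))):
  for y in ys:
    q=arm.ik(p,down(y)); print(n,y,None if q is None else np.round(q,0))
arm.move_pose((556.4,306.4,170),down(-82.6))
print(arm.get_state()['time'])
np.save('cw.npy',arm.get_calibration('wrist'),allow_pickle=True)
save('wrist','w1.png')
```

```text
cam in tool [  76.82231667   -0.28428087 -142.1444047 ] 
 [[ 0.    1.   -0.  ]
 [-0.95  0.   -0.3 ]
 [-0.3   0.    0.95]] 351.84657677392886
lev -82.6 [   4.   30.  -49.   92.   24.   69. -132.]
lev 97.4 [ 10.  34. -58.  91.  30.  72.  43.]
spot -14.5 [ 29.  10. -26. 105.   5.  66. -13.]
spot 165.5 None
knob -14.5 [ 36.  13. -20. 108.   5.  59.  -0.]
knob 75.5 [ 43.  14. -28. 108.   7.  60.  88.]
knob -104.5 [ 28.  12. -10. 109.   3.  59. -88.]
knob 165.5 [ -39.   25.   71.  112.  -27.   62. -151.]
press 75.5 [ 38.  14. -30. 108.   8.  60.  80.]
press -104.5 [ 25.  12. -15. 109.   4.  59. -96.]
3.3667
```

View pics/w1.png

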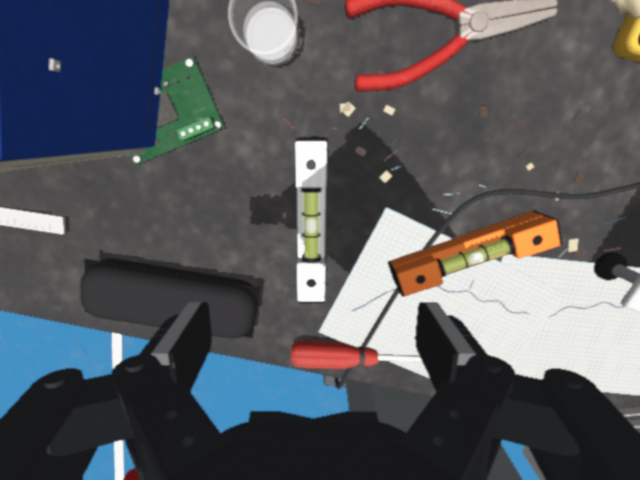

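The wrist picture shows the white level below, with dots at (311,164) and (311.5,282). The orange one is at right (475,255), the screwdriver at (335,355), and the finger corridors are clear.

Run:
```python
from h import *
c=np.load('cw.npy',allow_pickle=True).item()
a=ray(c,(311,164),34);b=ray(c,(311.5,282),34);m=(a+b)/2
ang=np.degrees(np.arctan2(*(a-b)[[1,0]])); print(a,b,np.linalg.norm(a-b),m,ang)
m=0.7*m[:2]+0.3*np.array([556.4,306.4]); yaw=ang-90; print(m,yaw)
assert np.linalg.norm(m-[556.4,306.4])<8 and abs(ang-7.4)<4
arm.line_to((*m,60),orientation=down(yaw))
f0=arm.get_state()['wrist_force']
r=arm.line_to((*m,5),speed=60,stop_force=6)
s=arm.get_state();print(r,s['eef_pos'],s['wrist_force']-f0)
arm.command_gripper(0,30)
s=arm.get_state();print(s['width'],s['gripper_force'],s['wrist_force'],s['time'])
np.save('grip.npy',np.r_[s['eef_pos'],yaw])
arm.line_to((*m,45))
arm.line_to((*m,180))
arm.move_pose((521,-97,180),down(-14.5))
s=arm.get_state();print(s['width'],s['gripper_force'],s['wrist_force'],s['time'],s['eef_pos'])
np.save('cw2.npy',arm.get_calibration('wrist'),allow_pickle=True)
save('wrist','w2.png')
```

```text
[607.93917886 313.75601959  34.        ] [509.19953123 300.70053898  34.        ] 99.59901399245453 [558.56935505 307.22827928  34.        ] 7.532030115253966
[557.91854853 306.9797955 ] -82.46796988474604
False [558.1303524  307.20832284   5.40539793] [-0.52653573 -0.60818664 -0.9373465 ]
23.058675069495976 30.12736737728119 [ 0.09832444 -0.27784081  2.38675824] 5.95
23.60498523814708 29.667710959911346 [-0.60330403 -0.03568407 -1.71366825] 9.0833 [521.201327   -96.17271508 180.01055696]
```

View pics/w2.png

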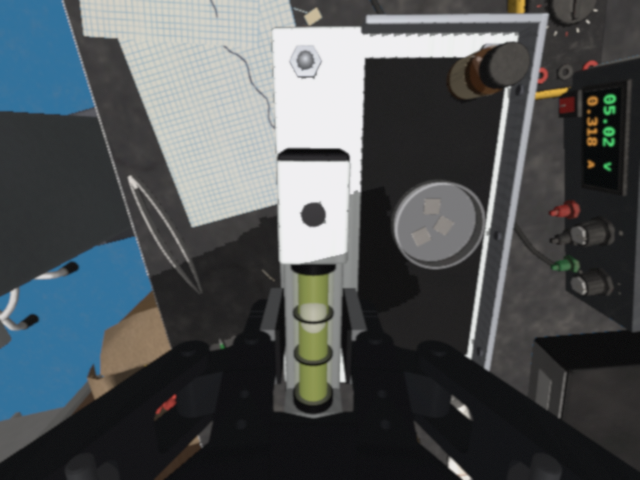

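The level is held squarely between the fingers, with its dot at (313,214). The shelf's front edge runs (274,28)→(278,150), the mat's front edge (364,58)→(360,180), the front-left bolt is at (305,59), and the dish and vial are clear.

Run:
```python
from h import *
c=np.load('cw2.npy',allow_pickle=True).item()
e1,e2=ray(c,(274,28),58),ray(c,(278,150),58);m1,m2=ray(c,(364,58),59),ray(c,(360,180),59);b=ray(c,(305,59),63)
yaw=lambda p,q:np.degrees(np.arctan2(*(p-q)[[1,0]]))-90
print(e1,e2,yaw(e1,e2),m1,m2,yaw(m1,m2),'bolt',b)
s=arm.get_state();d=ray(c,(313,214),s['eef_pos'][2]-5.4+34)
print('dot in tool',s['eef_rot'].T@(d-s['eef_pos']),s['eef_rot'][:,1])
for Y in(-14.,-14.5,-15):
  a=np.radians(Y);R=np.array([[np.cos(a),-np.sin(a)],[np.sin(a),np.cos(a)]])
  for B in((547.2,20.9),b[:2]):
    o=np.array(B)-R@[-62,120];print(Y,'o',o,'knob',R@[-62,-120]+o,'spot',R@[-58,0]+o,'bbr',R@[62,-120]+o,'e,m x:',[(R.T@(p[:2]-o))[0].round(1) for p in(e1,e2,m1,m2)])
```

```text
[532.23837843  46.58361805  58.        ] [513.02178622 -29.45659866  58.        ] -14.182620172559979 [586.09363603  14.04178778  59.        ] [566.2193126  -65.47349607  59.        ] -14.033193303053523 bolt [547.2612725   22.67894602  63.        ]
dot in tool [ 49.93203786   0.71096803 -28.58057903] [ 9.68361421e-01 -2.49551862e-01  1.60184911e-04]
-14.0 o [ 578.32770756 -110.53464468] knob [ 489.13874506 -211.97097431] spot [522.05055543 -96.50317474] bbr [ 609.45541511 -241.96928936] e,m x: [np.float64(-82.7), np.float64(-83.0), np.float64(-22.6), np.float64(-22.7)]
-14.0 o [ 578.38898006 -108.75569866] knob [ 489.20001756 -210.19202828] spot [522.11182794 -94.72422871] bbr [ 609.51668762 -240.19034334] e,m x: [np.float64(-82.4), np.float64(-82.6), np.float64(-22.2), np.float64(-22.3)]
-14.5 o [ 577.17955322 -110.8012771 ] knob [ 487.10879903 -211.45543369] spot [521.02699007 -96.27923686] bbr [ 607.15910643 -242.50255419] e,m x: [np.float64(-82.9), np.float64(-82.5), np.float64(-22.6), np.float64(-22.0)]
-14.5 o [ 577.24082572 -109.02233107] knob [ 487.17007153 -209.67648767] spot [521.08826258 -94.50029084] bbr [ 607.22037894 -240.72360817] e,m x: [np.float64(-82.5), np.float64(-82.1), np.float64(-22.2), np.float64(-21.6)]
-15 o [ 576.02911582 -111.05787995] knob [ 485.08342918 -210.92219831] spot [520.00541789 -96.04637534] bbr [ 604.85823164 -243.0157599 ] e,m x: [np.float64(-83.1), np.float64(-82.0), np.float64(-22.7), np.float64(-21.3)]
-15 o [ 576.09038832 -109.27893393] knob [ 485.14470168 -209.14325229] spot [520.0666904  -94.26742931] bbr [ 604.91950414 -241.23681388] e,m x: [np.float64(-82.7), np.float64(-81.6), np.float64(-22.3), np.float64(-20.9)]
```

```bash
cat >> h.py <<'E'
Y=-14.1; yd=np.array([-np.sin(np.radians(Y)),np.cos(np.radians(Y))]); spot=np.array([521.8,-96.]); knob=np.array([488.7,-211.3]); press=spot-50*yd
def do_press(F,z0=108,speed=12):
    arm.move_pose((*press,z0),down(Y+90)) 
    arm.pause(0.3); f0=arm.get_state()['wrist_force']
    r=arm.line_to((*press,84),speed=speed,stop_force=F); arm.pause(0.2)
    s=arm.get_state(); print('press',r,s['eef_pos'].round(2),(s['wrist_force']-f0).round(2),s['time']); return f0
E
python3 - <<'E'
from h import *
arm.line_to((*spot,80),orientation=down(Y),speed=120)
arm.pause(.2);f0=arm.get_state()['wrist_force']
r=arm.line_to((*spot,61),speed=20,stop_force=3)
s=arm.get_state();print(r,s['eef_pos'],(s['wrist_force']-f0).round(2))
arm.command_gripper(38); arm.pause(.3)
arm.line_to((*spot,66),speed=30)
arm.line_to((*spot,140)); arm.command_gripper(0,20)
s=arm.get_state();print(s['width'],s['wrist_force'].round(2),s['time'])
f0=do_press(6)
arm.pause(1.6);s=arm.get_state();print((s['wrist_force']-f0).round(2))
np.save('cw3.npy',arm.get_calibration('wrist'),allow_pickle=True)
save('wrist','w3.png')
save('top','t3.png',(265,170,435,300),4)
E
```

```text
True [521.19913442 -96.11207633  62.74136918] [-1.32 -0.72  7.36]
-0.006569258607276742 [-0.2   0.04 -0.65] 13.0667
press True [ 509.2  -144.68   91.36] [-1.59 -0.71  5.57] 16.2333
[-2.08 -0.9   5.66]
```

View pics/w3.png

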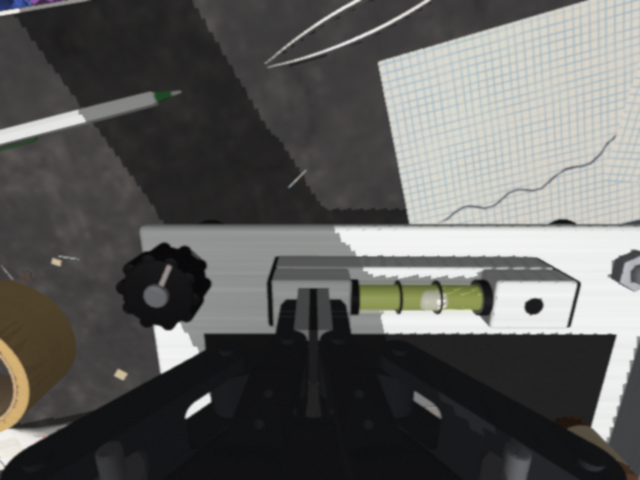

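The level lies along the front strip. The rings are at about x=399 and 437 and the bubble near 432, so it sits to the left (high) end. The knob is at (164,286). I enlarge the bubble and the knob.

Run:
```python
import cv2,numpy as np
im=cv2.imread('pics/raw_w3.png')
a=cv2.resize(im[270:330,350:500],None,fx=5,fy=5,interpolation=cv2.INTER_CUBIC)
b=cv2.resize(im[230:340,105:225],None,fx=2.5,fy=2.5,interpolation=cv2.INTER_CUBIC)
o=np.zeros((590,750,3),np.uint8);o[:300]=a;o[305:305+b.shape[0],:b.shape[1]]=b
cv2.imwrite('pics/c3.png',o)
g=im[294:304,350:500].astype(float).mean(0)
for x in range(40,100): print(350+x,g[x].round().astype(int).tolist(),end='; ')
```

```text
390 [87, 152, 142]; 391 [87, 152, 142]; 392 [86, 152, 142]; 393 [86, 152, 142]; 394 [86, 151, 142]; 395 [86, 152, 142]; 396 [86, 151, 142]; 397 [86, 150, 141]; 398 [83, 142, 133]; 399 [74, 118, 112]; 400 [54, 81, 77]; 401 [36, 54, 52]; 402 [45, 79, 74]; 403 [68, 120, 112]; 404 [81, 143, 134]; 405 [85, 150, 141]; 406 [85, 151, 141]; 407 [86, 151, 142]; 408 [86, 151, 142]; 409 [86, 151, 142]; 410 [86, 151, 142]; 411 [86, 151, 141]; 412 [86, 151, 142]; 413 [85, 150, 141]; 414 [86, 151, 142]; 415 [85, 151, 141]; 416 [85, 151, 141]; 417 [85, 151, 141]; 418 [86, 151, 142]; 419 [90, 152, 144]; 420 [104, 157, 150]; 421 [127, 164, 160]; 422 [147, 173, 171]; 423 [159, 178, 178]; 424 [164, 182, 182]; 425 [167, 184, 184]; 426 [169, 185, 186]; 427 [169, 185, 186]; 428 [168, 184, 185]; 429 [167, 184, 184]; 430 [166, 183, 183]; 431 [166, 182, 183]; 432 [165, 182, 183]; 433 [165, 182, 183]; 434 [165, 182, 183]; 435 [166, 183, 184]; 436 [172, 188, 189]; 437 [184, 197, 198]; 438 [189, 201, 202]; 439 [180, 192, 192]; 440 [145, 155, 156]; 441 [96, 103, 103]; 442 [98, 107, 108]; 443 [145, 159, 160]; 444 [170, 187, 188]; 445 [165, 186, 186]; 446 [146, 173, 171]; 447 [123, 162, 158]; 448 [102, 155, 149]; 449 [88, 152, 144];
```

View pics/c3.png

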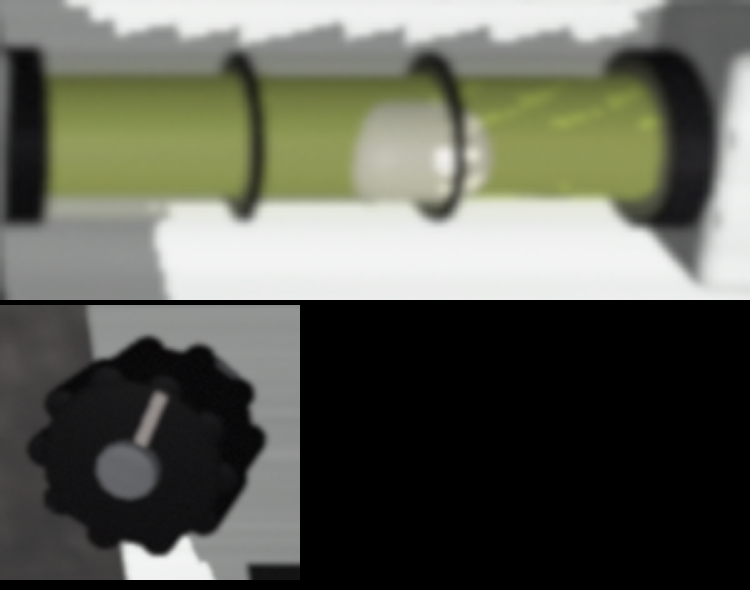

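The rings are at 401 and 441.5 (2.22 px/mm) and the bubble spans 421–448, so its centre is about 434, or +6 mm (up to 7 with parallax), i.e. 2.5–3 rad. The knob silhouette spans x 116–211 and y 243–329. I fit the knob centre, then turn 2.55 rad.

```bash
cat > k.py <<'E'
from h import *
from scipy.optimize import least_squares
c=np.load('cw3.npy',allow_pickle=True).item()
th=np.linspace(0,2*np.pi,72)
def sil(p):
    q=np.array([proj(c,(p[0]+17*np.cos(t),p[1]+17*np.sin(t),z)) for z in(71,91) for t in th]); return np.r_[q.min(0),q.max(0)]
obs=np.array([116.,243,211,329])
r=least_squares(lambda p:sil(p)-obs,knob); kx=r.x
E
python3 - <<'E'
from k import *
print('knob',kx,'res',r.fun, 'prior',knob)
for y in (75,60,45,-75,-90,-105,-120): print(y,np.round(arm.ik((*kx,69),down(y)),0))
E
```

```text
knob [ 487.46417684 -210.15707413] res [ 2.55242911  1.07389214 -2.87918803 -1.32622263] prior [ 488.7 -211.3]
75 [ 76.  32. -71. 108.  34.  64.  67.]
60 [ 74.  30. -68. 108.  31.  63.  54.]
45 [ 72.  28. -65. 109.  28.  62.  41.]
-75 [ 54.  19. -40. 109.  14.  57. -68.]
-90 [ 51.  18. -38. 109.  13.  57. -82.]
-105 [-31.  22.  59. 113. -23.  57. -66.]
-120 [-38.  29.  70. 113. -32.  60. -73.]
```

```bash
cat > turn.py <<'E'
from h import *
kn=np.array([488.,-210.7])
def turn(y0,deg,n):
    arm.line_to((*kn,150),orientation=down(y0),speed=120); arm.command_gripper(50,20)
    t0=arm.get_state()['time']
    print('at',arm.get_state()['joint_pos'].round(0),t0)
    print('touch',arm.line_to((*kn,65),speed=100,stop_force=8),arm.get_state()['eef_pos'].round(1))
    arm.command_gripper(0,20); s=arm.get_state(); print('w',s['width'].round(1),s['gripper_force'].round(1),s['wrist_force'].round(1))
    p=s['eef_pos']
    for i in range(1,n+1): arm.line_to((*kn,65),orientation=down(y0-deg*i/n))
    s=arm.get_state();print('turned',s['time'],s['eef_pos'].round(1),s['wrist_force'].round(1),s['torque'].round(2),s['joint_pos'].round(0))
    arm.command_gripper(50); arm.line_to((*kn,125));
E
python3 - <<'E'
from turn import *
arm.line_to((*press,150))
t=arm.get_state()['time'];arm.line_to((*press,150),orientation=down(69));print('rot t',arm.get_state()['time']-t)
turn(68,149,5)
print(arm.get_state()['time'])
save('top','t4.png',(265,170,435,300),4)
E
```

```text
rot t 0.26670000000000016
at [ 78.  23. -71. 104.  24.  70.  68.] 20.0083
touch False [ 488.5 -210.7   65.5]Traceback (most recent call last):
  File "<stdin>", line 4, in <module>
  File "turn.py", line 8, in turn
    arm.command_gripper(0,20); s=arm.get_state(); print('w',s['width'].round(1),s['gripper_force'].round(1),s['wrist_force'].round(1))
                                                            ^^^^^^^^^^^^^^^^
AttributeError: 'float' object has no attribute 'round'
```

```bash
sed -i "s/s\['width'\].round(1),s\['gripper_force'\].round(1)/s['width'],s['gripper_force']/" turn.py
python3 - <<'E'
from turn import *
s=arm.get_state();print('w',s['width'],s['gripper_force'],s['wrist_force'].round(1),s['eef_pos'].round(1))
assert 28<s['width']<38
for i in range(1,6):
    arm.line_to((*kn,65),orientation=down(68-149*i/5)); s=arm.get_state();print(s['time'],s['eef_pos'].round(1),s['wrist_force'].round(1),s['torque'].round(2),s['joint_pos'].round(0))
arm.command_gripper(50); arm.line_to((*kn,130))
arm.command_gripper(0); print(arm.get_state()['time'])
E
```

```text
w 33.26950033577696 21.240731477737427 [-1.1 -1.5  2.9] [ 488.1 -211.2   65.5]
21.95 [ 488.  -211.2   65.2] [-2.8 -2.7  4.2] [-0.5   0.49 -0.11] [ 69.  26. -59. 109.  25.  60.  37.]
22.6167 [ 488.  -211.2   65.2] [-3.3 -2.9  7.4] [-0.56  0.54 -0.07] [ 64.  23. -53. 109.  22.  59.  10.]
23.2833 [ 488.2 -211.2   65.4] [-2.7 -2.4  8.4] [-0.53  0.68 -0.04] [ 60.  21. -48. 109.  18.  58. -17.]
23.95 [ 488.3 -211.1   65.6] [-2.5 -2.3 10.1] [-0.41  0.83 -0.04] [ 55.  19. -42. 109.  15.  57. -45.]
24.6167 [ 488.4 -211.1   65.8] [-4.6 -2.3 11.4] [-0.29  0.87 -0.01] [ 51.  18. -37. 109.  13.  57. -73.]
26.0417
```

```bash
sed -i 's/down(Y+90)) /down(Y))/' h.py
cat > meas.py <<'E'
from h import *
import sys
arm.line_to((*press,130),orientation=down(Y))
f0=do_press(7); arm.pause(1.8); s=arm.get_state();print((s['wrist_force']-f0).round(2),s['time'],s['joint_pos'].round(0))
n=sys.argv[1]
np.save('cw_%s.npy'%n,arm.get_calibration('wrist'),allow_pickle=True)
save('wrist','w_%s.png'%n); im=cv2.imread('pics/w_%s.png'%n)
a=cv2.resize(im[140:300,240:400],None,fx=3.5,fy=3.5,interpolation=cv2.INTER_CUBIC)
b=cv2.resize(im,(240,180))
o=np.zeros((560,800,3),np.uint8);o[:560,:560]=a;o[:180,560:]=b;cv2.imwrite('pics/m_%s.png'%n,o)
E
python3 meas.py a
```

```text
press True [ 509.67 -144.52   92.1 ] [-1.16  0.44  7.01] 29.3917
[-0.84 -0.26  7.05] 31.1917 [ 54.  19. -49. 108.  16.  60. -16.]
```

View pics/m_a.png

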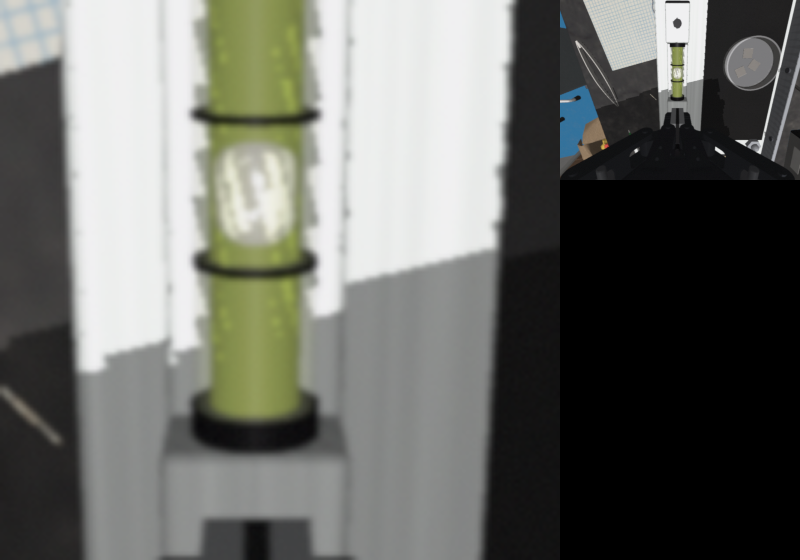

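The level is seen from almost straight above: rings at crop rows 120 and 272 (mid 196), bubble 141–247 (centre 194). I quantify the parallax using the calibration.

Run:
```python
from h import *
c=np.load('cw_a.npy',allow_pickle=True).item()
P=lambda x,y:(240+(x+.5)/3.5-.5,140+(y+.5)/3.5-.5)
cam=-np.array(c['R']).T@c['t']
for z in(90.5,91.5):
  a,b=ray(c,P(255,120),z),ray(c,P(255,272),z);m=(a+b)/2;print('ring span',np.linalg.norm(a-b),'camera slope',(cam-m)[:2]@yd/(cam-m)[2])
  for h in(0,2,4): print(h,(ray(c,P(255,194),z-h)-m)[:2]@yd, np.linalg.norm(ray(c,P(255,141),z-h)-ray(c,P(255,247),z-h)))
c=np.load('cw3.npy',allow_pickle=True).item(); z=91
a,b=ray(c,(401,299),z),ray(c,(441.5,299),z);m=(a+b)/2;print('w3 span',np.linalg.norm(a-b))
for h in(0,2,4): print(h,(ray(c,(434.3,300),z-h)-m)[:2]@yd)
```

```text
ring span 18.04791386299674 camera slope 0.1820317449273841
0 0.4047184163875573 12.571536390202674
2 0.04628652942078913 12.74646764555196
4 -0.312145357545979 12.921398900901297
ring span 17.92234670356224 camera slope 0.1820317449273841
0 0.4019026149435595 12.484070762528026
2 0.04347072797679134 12.65900201787731
4 -0.3149611589899768 12.833933273226622
w3 span 18.125460517973696
0 5.892024180030132
2 6.652607835123232
4 7.413191490216303
```

The bubble is within about ±0.4 mm of the middle, pressed with 7 N, and the two views agree with the knob turn. Handing in.

Run:
```python
from h import *
s=arm.get_state();print(s['wrist_force'].round(2),s['time']); print(arm.hand_in())
```

```text
[-1.73  0.07  6.95] 31.2417
the job is handed in; nothing more can be done
None
```

The job is handed in, at 31 s of the 72 s allowed: the level lies released on the front strip, the foot is wound down 149°, and the arm holds the knob-side end at about 7 N. I measured the bubble within about 0.4 mm of the middle; the hand-in call returned no verdict, and I did not measure the load on the foot directly.

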